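# Find the unlatched lid of the used-blade caddy and push it open

### The arm

A 7-joint arm with a two-finger parallel gripper is mounted at the origin on a cart in front of the work surface, level with it; the furniture and walls round the work are solid. World frame = base frame: x ahead of the robot, y to its left, z up, the work surface at z = 0. Lengths are in m, angles in rad, forces in N, time in s.
With the tool pointing down it reaches from about 0.4 to 0.85 m from the base axis. Payload 4.5 kg.
Tool frame: the origin (TCP) lies between the finger pads; the fingertips stand 11 mm ahead of it and the grasp point (between the pads) lies 8 mm behind it (r.nose_length is the distance from the TCP to the fingertips, in m); z points along the fingers, y is the line along which they close (so a half turn about z gives the same grasp; the last joint's range is limited). The gripper opens to 88 mm and grips with 3 to 60 N. Pads are 18 mm wide; open, the fingers measure 123 mm over their backs; the gripper's body (75 mm by 187 mm) begins 45 mm behind the grasp point.
Start: joints at [-1.206, 0.689, -0.195, 1.565, 0.157, 0.902, -0.215], TCP at [0.203, 0.591, 0.25] pointing down, gripper open.
Joint ranges: [-3.01, 3.01], [-0.46, 2.08], [-1.47, 1.51], [0.13, 2.56], [-1, 4.14], [0.04, 2.09], [-2.66, 2.66]. Speed limits (rad/s): [2.57, 2.57, 3.14, 3.14, 3.14, 3.14, 3.14].

### API

Orientations are given as a unit quaternion [x, y, z, w].
In Python, from plant import get_state, snapshot, camera_model, r gives the robot as it stands.
- The arm moves only by the shell command python3 -m inch 'ROWS' [FORCE]. ROWS is text: rows parted by semicolons, each of 7 numbers parted by spaces: the opening, from -1 (shut) to 1 (fully open), then the shift along the tool's x, y, z in m, then the turn, a rotation vector about the tool's x, y, z in rad. A call has 1 to 20 rows; each row shifts and turns the commanded pose from where the row before left it, along the tool's axes as they then stand; what a row does not reach is not made up. A row lasts 1/12 s, in which the tool goes at most 41.7 mm and 7.16 degrees, less where a joint would pass 70% of its speed; a pose out of reach is approached as far as the arm can. A call is refused whole if a number of a shift passes 0.0417 or a number of a turn 0.125, either way. A call with a gripper value outside its range is refused whole. The fingers move at their own pace and stop on an object; FORCE is the grip in N (left out, the last holds). Time passes only in rows, so rows that do not move let the fingers close. It gives the time, the measured TCP pose, the force, the opening and the grip force at its end, in the units of the state.
- get_state(): the state, without advancing time (a new reading comes with each control period).
- snapshot(name): name is "scene" or "top" or "wrist"; returns (picture, depth): 400x640x3 uint8, red, green, blue; 400x640 float32, m along the optical axis (not along the pixel's ray), 0 where there is no reading.
- camera_model(name): a dict with "intrinsics" (3x3 intrinsics, pixels), "view" (4x4, takes a point from world to camera coordinates). Camera axes: x right, y down, z forward; pixel columns grow to the right and rows downward; lengths in m; the calibration is good to about 2 mm. A picture is of the moment at which its call begins: read the wrist's pose just before it. camera_model takes no time and is no camera call; for the wrist camera it gives the pose at the moment of the call.
- r.finish_job(): hands the job in; it is judged then, once.
The state is a dict: "clock": time; "q": joint angles; "qd": joint speeds; "joint_torque": joint torques, N m; "tool_pos": TCP position; "eef_rot": TCP orientation; "contact_force": force on the tool from outside, world axes, zero at the start; "moment": the same for the moment, N m; "opening": opening from 0.0 (shut) to 1.0 (fully open); "finger_force": force on a finger pad.
Only numpy, scipy, OpenCV 4.12 (cv2) and the standard library are available. Lean on these libraries where they do the work, as an engineer would, in place of code of your own. Each camera call takes 0.05 s, during which the arm holds its last target. There are 200 camera calls.

### The job

Open the one compartment of the used-blade caddy that is still in service, so that blades can be dropped in: three of its four identical see-saw lids are latched from inside and one is free. Press the ribbed rear tabs one after another with closed fingertips until you find the lid that rocks, without forcing the latched ones, then push the raised front of that lid up and back as far as it goes and leave it standing open. Do not pinch any lid, and leave the bottles and other things round the caddy where they are.

Things in the scene. Friction and masses are not known exactly. Their poses are not given: they have to be found in the camera images.
- caddy: used-blade caddy: grey plastic box on a plinth, 112 mm deep (x), 214 mm wide (y), fixed to the table. Origin at its middle on the table; x points from the front (blank label holders, towards the robot) to the back, y to the left. Four identical see-saw lids lie side by side, 50 mm apart, tops level 64.5 mm above the table, numbered 1 to 4 from left (+y) to right; any one can be the free one
- axle (a point): middle of the one axle on which all lids turn; the axle runs along the caddy's y, 20 mm behind the caddy's origin, 60 mm above the table. Each lid reaches 60 mm in front of it (over its compartment) and 42 mm behind it (the tab, overhanging free behind the compartments, nothing below it down to 10 mm above the table). Pressing a tab down raises that lid's front
- lid_1 (a joint): angle of lid 1, rad: 0 closed, growing as its front rises and its tab sinks, 1.75 (leaning a little back past upright) at its open stop. A free lid turns with light friction (1 to 3 N on the tab) and stays at any angle it is left at. A latched lid is stopped by a springy catch: at 6 N its tab gives 2 to 4 mm (about 0.1 rad) and springs back
- tab_1: top plate of lid 1 with its ribbed press tab at the rear (46 mm wide, 6 mm thick). Origin on the top face in the middle of the width, 10 mm from the rear edge and 32 mm behind the axle: the place to press. Pressed 20 to 30 mm down, a free one brings the lid to 0.7 to 1.1 rad; the steeper it stands, the easier its front is pushed on. Turns with the lid; x points to the rear, z out of the top face
- liner_1: underside of lid 1 with its front lip (46 mm wide, 6 mm thick). Origin at the lip's upper front edge, 60 mm in front of the axle: it rises and swings back as the lid opens. A small catch hook, 12 mm wide, stands 9 mm out of the underside between 12 and 33 mm from the axle. Turns with the lid; x points to the rear, z out of the top face
- lid_2 (a joint): angle of lid 2, rad: 0 closed, growing as its front rises and its tab sinks, 1.75 (leaning a little back past upright) at its open stop. A free lid turns with light friction (1 to 3 N on the tab) and stays at any angle it is left at. A latched lid is stopped by a springy catch: at 6 N its tab gives 2 to 4 mm (about 0.1 rad) and springs back
- tab_2: top plate of lid 2 with its ribbed press tab at the rear (46 mm wide, 6 mm thick). Origin on the top face in the middle of the width, 10 mm from the rear edge and 32 mm behind the axle: the place to press. Pressed 20 to 30 mm down, a free one brings the lid to 0.7 to 1.1 rad; the steeper it stands, the easier its front is pushed on. Turns with the lid; x points to the rear, z out of the top face
- liner_2: underside of lid 2 with its front lip (46 mm wide, 6 mm thick). Origin at the lip's upper front edge, 60 mm in front of the axle: it rises and swings back as the lid opens. A small catch hook, 12 mm wide, stands 9 mm out of the underside between 12 and 33 mm from the axle. Turns with the lid; x points to the rear, z out of the top face
- lid_3 (a joint): angle of lid 3, rad: 0 closed, growing as its front rises and its tab sinks, 1.75 (leaning a little back past upright) at its open stop. A free lid turns with light friction (1 to 3 N on the tab) and stays at any angle it is left at. A latched lid is stopped by a springy catch: at 6 N its tab gives 2 to 4 mm (about 0.1 rad) and springs back
- tab_3: top plate of lid 3 with its ribbed press tab at the rear (46 mm wide, 6 mm thick). Origin on the top face in the middle of the width, 10 mm from the rear edge and 32 mm behind the axle: the place to press. Pressed 20 to 30 mm down, a free one brings the lid to 0.7 to 1.1 rad; the steeper it stands, the easier its front is pushed on. Turns with the lid; x points to the rear, z out of the top face
- liner_3: underside of lid 3 with its front lip (46 mm wide, 6 mm thick). Origin at the lip's upper front edge, 60 mm in front of the axle: it rises and swings back as the lid opens. A small catch hook, 12 mm wide, stands 9 mm out of the underside between 12 and 33 mm from the axle. Turns with the lid; x points to the rear, z out of the top face
- lid_4 (a joint): angle of lid 4, rad: 0 closed, growing as its front rises and its tab sinks, 1.75 (leaning a little back past upright) at its open stop. A free lid turns with light friction (1 to 3 N on the tab) and stays at any angle it is left at. A latched lid is stopped by a springy catch: at 6 N its tab gives 2 to 4 mm (about 0.1 rad) and springs back
- tab_4: top plate of lid 4 with its ribbed press tab at the rear (46 mm wide, 6 mm thick). Origin on the top face in the middle of the width, 10 mm from the rear edge and 32 mm behind the axle: the place to press. Pressed 20 to 30 mm down, a free one brings the lid to 0.7 to 1.1 rad; the steeper it stands, the easier its front is pushed on. Turns with the lid; x points to the rear, z out of the top face
- liner_4: underside of lid 4 with its front lip (46 mm wide, 6 mm thick). Origin at the lip's upper front edge, 60 mm in front of the axle: it rises and swings back as the lid opens. A small catch hook, 12 mm wide, stands 9 mm out of the underside between 12 and 33 mm from the axle. Turns with the lid; x points to the rear, z out of the top face
- drop_bottle: small white dropper bottle with a blue cap, about 33 mm wide and 64 mm tall, standing beside the caddy; origin at the centre of its underside; loose, to be left alone
- stain_vial: small amber glass vial with a black cap, 25 mm wide and 48 mm tall, standing beside the caddy; origin at the centre of its underside; loose, to be left alone
- blade_pack: flat pack of razor blades, 38 x 49 x 10 mm, lying behind the caddy at its right; origin at the centre of its underside; loose, to be left alone
- block_puck: round aluminium puck with four resin blocks, 36 mm across, 22 mm tall, standing farther left; origin at the centre of its underside; loose, to be left alone
- grid_case: flat dark grid case, 75 x 80 x 10 mm, lying farther left; loose, to be left alone
- scint_vial: glass vial with white cap, 28 mm wide, 62 mm tall, at the left end of the table; loose, to be left alone
- syringe: small syringe, 122 mm long, lying at the left end of the table; loose, to be left alone
- resin_bottle: amber resin bottle with a black cap, 52 mm wide, 99 mm tall, standing behind at the right; loose, to be left alone

How it is judged:
By the outcome, as a careful person would: the job done as asked, in the order asked, and still so for the second after the job is handed in, with the robot touching nothing.
It also fails if it takes over 58 s, if anything falls off the work surface, if the arm or the gripper's body presses on something with over 40 N, if the wrist force passes 120 N, or if a joint passes its speed limit or range.

## Working session

There is one attempt and no reset: what is moved stays moved. The work goes in short steps, Python scripts to look and compute and a shell command to move; the robot and the scene stay as the last step left them, time stands still between calls to the robot, and variables do not carry over. Pictures are saved under pics/ and viewed, at most 10 in all, crops included, and the job is handed in when it is done.

```bash
mkdir -p pics; ls; cat > h.py <<'E'
import numpy as np, cv2
from plant import get_state, snapshot, camera_model, r
def world(name,uv,depth,cm=None):
    cm=cm or camera_model(name); K=np.array(cm["intrinsics"]);V=np.linalg.inv(np.array(cm["view"]))
    u,v=uv; d=depth[int(v),int(u)]
    p=np.linalg.inv(K)@[u,v,1]*d
    return (V@np.r_[p,1])[:3]
def plane(name,uv,z,cm=None):
    cm=cm or camera_model(name); K=np.array(cm["intrinsics"]);V=np.linalg.inv(np.array(cm["view"]))
    d=V[:3,:3]@np.linalg.inv(K)@[uv[0],uv[1],1]; o=V[:3,3]
    return o+d*(z-o[2])/d[2]
E
python3 - <<'E'
from h import *
s=get_state(); print({k:np.round(v,3) for k,v in s.items()}, r.nose_length)
for n in("scene","top"):
    im,d=snapshot(n); cv2.imwrite(f"pics/{n}0.png",im[:,:,::-1]); np.save(f"pics/{n}0.npy",d)
    cm=camera_model(n); print(n,np.round(np.linalg.inv(cm["view"]),3),np.round(cm["intrinsics"],1))
E
```

```text
pics
{'clock': np.float64(0.0), 'q': array([-1.206,  0.69 , -0.195,  1.566,  0.157,  0.903, -0.215]), 'qd': array([-0.001, -0.001,  0.   ,  0.001, -0.001, -0.   ,  0.   ]), 'joint_torque': array([-1.0000e-03, -5.2758e+01, -1.2670e+00, -1.5343e+01, -5.3000e-02,
        7.0000e-03,  0.0000e+00]), 'tool_pos': array([0.203, 0.591, 0.249]), 'eef_rot': array([ 0.165,  0.986, -0.001, -0.   ]), 'contact_force': array([-0.167, -0.37 ,  0.149]), 'moment': array([0.025, 0.013, 0.009]), 'finger_force': np.float64(0.0), 'opening': np.float64(1.001)} 0.011
scene [[ 0.663 -0.363  0.654 -0.11 ]
 [-0.748 -0.335  0.573 -0.547]
 [ 0.011 -0.87  -0.494  0.569]
 [ 0.     0.     0.     1.   ]] [[381.    0.  318.4]
 [  0.  381.  198.2]
 [  0.    0.    1. ]]
top [[-0.024 -0.988  0.154  0.357]
 [-1.     0.027  0.014  0.013]
 [-0.018 -0.153 -0.988  1.256]
 [ 0.     0.     0.     1.   ]] [[485.9   0.  318.2]
 [  0.  485.9 197.1]
 [  0.    0.    1. ]]
```

View pics/scene0.png

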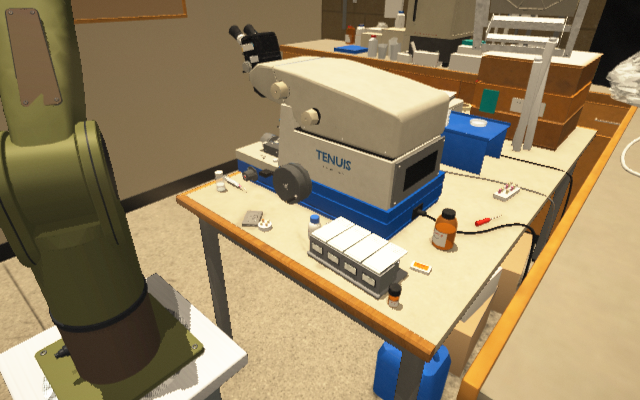

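View pics/top0.png

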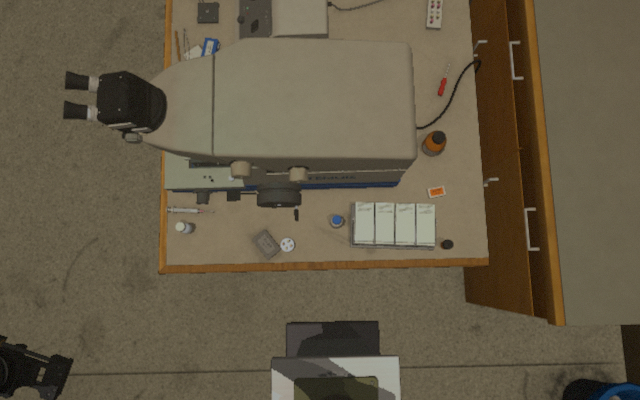

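The scene view shows the caddy at about (355,255), with the microscope close behind it. In the top view the four white lids span about (354–435, 202–245), with the dropper bottle at (337,221), the vial at (447,244), the pack at (437,192) and the scope's base front at about row 187.

```bash
python3 - <<'E'
from h import *
im=cv2.imread("pics/top0.png");d=np.load("pics/top0.npy");ds=np.load("pics/scene0.npy");ims=cv2.imread("pics/scene0.png")
hsv=cv2.cvtColor(im,cv2.COLOR_BGR2HSV); print(hsv[220,345:445:4].tolist())
sub=np.zeros(im.shape[:2],np.uint8); sub[195:255,345:442]=1
for nm,img,dd,box in(("top",im,d,(190,260,340,445)),("scene",ims,ds,(210,300,300,420))):
    h=cv2.cvtColor(img,cv2.COLOR_BGR2HSV); m=((h[...,2]>185)&(h[...,1]<60)).astype(np.uint8)
    w=np.zeros_like(m); w[box[0]:box[1],box[2]:box[3]]=1; m*=w
    n,l,st,c=cv2.connectedComponentsWithStats(m,connectivity=4)
    for i in range(1,n):
        if st[i,4]>150:
            mm=(l==i).astype(np.uint8); cn=max(cv2.findContours(mm,0,1)[0],key=len); R=cv2.minAreaRect(cn)
            print(nm,st[i],np.round(R[0],1),np.round(R[1],1),round(R[2],1),"depthpt",np.round(world(nm,c[i],dd),4),"plane",np.round(plane(nm,c[i],.0645),4))
            print('   corners',[np.round(plane(nm,p,.0645)[:2],3).tolist() for p in cv2.boxPoints(R)])
for n,p in dict(drop=(337,221),vial=(447,244),pack=(437,192),resin=(433,142),blockp=(288,244)).items(): print(n,np.round(world("top",p,d),3))
# heights in columns behind the caddy
for u in(364,385,405,425): print(u,[(v,*np.round(world("top",(u,v),d)[[0,2]],3)) for v in range(150,206,6)])
E
```

```text
[[20, 73, 91], [18, 75, 95], [21, 47, 93], [36, 23, 167], [39, 26, 170], [38, 24, 170], [35, 27, 168], [35, 22, 151], [36, 29, 170], [38, 27, 170], [37, 27, 169], [36, 29, 170], [33, 31, 154], [37, 27, 171], [35, 29, 169], [35, 29, 170], [36, 32, 170], [35, 27, 170], [37, 27, 171], [36, 30, 170], [35, 33, 170], [36, 32, 168], [36, 32, 169], [18, 60, 136], [19, 75, 132]]
scene [ 311  216   97   58 2434] [358.2 243.6] [93.9 34. ] 26.6 depthpt [ 0.4704 -0.1648  0.0634] plane [ 0.4691 -0.1656  0.0645]
   corners [[0.408, -0.066], [0.533, -0.004], [0.522, -0.255], [0.416, -0.283]]
drop [ 0.482 -0.016  0.064]
vial [ 0.419 -0.285  0.048]
pack [ 0.556 -0.278  0.009]
resin [ 0.67  -0.258  0.084]
blockp [0.431 0.11  0.014]
364 [(150, np.float64(0.586), np.float64(0.353)), (156, np.float64(0.574), np.float64(0.352)), (162, np.float64(0.569), np.float64(0.322)), (168, np.float64(0.569), np.float64(0.266)), (174, np.float64(0.569), np.float64(0.203)), (180, np.float64(0.569), np.float64(0.135)), (186, np.float64(0.569), np.float64(0.052)), (192, np.float64(0.563), np.float64(-0.003)), (198, np.fl
[... 742 characters left out ...]
p.float64(-0.001)), (180, np.float64(0.592), np.float64(-0.001)), (186, np.float64(0.575), np.float64(0.003)), (192, np.float64(0.56), np.float64(-0.001)), (198, np.float64(0.544), np.float64(0.001)), (204, np.float64(0.52), np.float64(0.059))]
425 [(150, np.float64(0.664), np.float64(0.026)), (156, np.float64(0.654), np.float64(0.001)), (162, np.float64(0.638), np.float64(-0.001)), (168, np.float64(0.622), np.float64(0.001)), (174, np.float64(0.605), np.float64(0.005)), (180, np.float64(0.59), np.float64(0.002)), (186, np.float64(0.574), np.float64(0.001)), (192, np.float64(0.558), np.float64(-0.001)), (198, np.float64(0.542), np.float64(0.004)), (204, np.float64(0.517), np.float64(0.068))]
```

```bash
python3 - <<'E'
from h import *
im=cv2.imread("pics/top0.png");d=np.load("pics/top0.npy");ds=np.load("pics/scene0.npy");ims=cv2.imread("pics/scene0.png")
h=cv2.cvtColor(im,cv2.COLOR_BGR2HSV)
m=((h[...,2]>145)&(h[...,1]<48)).astype(np.uint8); w=np.zeros_like(m); w[197:252,348:440]=1; m*=w
cn=max(cv2.findContours(m,0,1)[0],key=cv2.contourArea);R=cv2.minAreaRect(cn)
P=np.array([plane("top",p,.0645)[:2] for p in cv2.boxPoints(R)]);print(R,np.round(P,4).tolist(),"ctr",P.mean(0),"sides",[np.linalg.norm(P[i]-P[(i+1)%4]) for i in range(4)])
# depth-based cloud
def cloud(nm,d):
    cm=camera_model(nm);K=np.array(cm["intrinsics"]);V=np.linalg.inv(cm["view"])
    v,u=np.mgrid[:400,:640];p=np.stack([u,v,np.ones_like(u)],-1)@np.linalg.inv(K).T*d[...,None]
    return (p@V[:3,:3].T+V[:3,3])[d>0]
for nm,dd in(("top",d),("scene",ds)):
    p=cloud(nm,dd);s=p[(p[:,0]>.38)&(p[:,0]<.545)&(p[:,1]<-.035)&(p[:,1]>-.28)&(abs(p[:,2]-.0645)<.012)]
    r_=cv2.minAreaRect((s[:,:2]*1000).astype(np.float32)); print(nm,len(s),r_,np.median(s[:,2]))
E
```

```text
((405.0, 224.0), (40.0, 18.0), 90.0) [[0.5198, -0.1623], [0.5186, -0.2066], [0.4203, -0.2012], [0.4214, -0.1575]] ctr [ 0.47005564 -0.181895  ] sides [np.float64(0.04429322466972024), np.float64(0.09844210086979825), np.float64(0.04373910501245306), np.float64(0.0984917802918234)]
top 3379 ((470.91973876953125, -158.07176208496094), (207.42710876464844, 104.62123107910156), 86.65142822265625) 0.06430648688659568
scene 2768 ((469.9853210449219, -157.80685424804688), (205.97488403320312, 106.53083038330078), 86.58661651611328) 0.06432434440072005
```

Lid field: centre (0.470, −0.158), top z 0.0643 from both views, yaw about −3.3° and size about 102 × 196, all matching the text. Tabs 1 to 4 come out near (0.515,−0.085), (0.512,−0.135), (0.510,−0.185) and (0.507,−0.235). The scope face at x = 0.569 leaves about 16 mm of clearance with the tool vertical and its y along the caddy's y.

```bash
python3 -m inch '-1 0 0 0 0 0 -0.09;-1 0 0 0 0 0 -0.09;-1 0 0 0 0 0 -0.09;-1 0 0 0 0 0 0' 10 && python3 -m inch '-1 -.0142 -.0365 0 0 0 0;-1 -.0142 -.0365 0 0 0 0;-1 -.0142 -.0365 0 0 0 0;-1 -.0142 -.0365 0 0 0 0;-1 -.0142 -.0365 0 0 0 0;-1 -.0142 -.0365 0 0 0 0;-1 -.0142 -.0365 0 0 0 0;-1 -.0142 -.0365 0 0 0 0;-1 -.0142 -.0365 0 0 0 0;-1 -.0142 -.0365 0 0 0 0;-1 -.0142 -.0365 0 0 0 0;-1 -.0142 -.0365 0 0 0 0;-1 -.0142 -.0365 0 0 0 0;-1 -.0142 -.0365 0 0 0 0;-1 -.0142 -.0365 0 0 0 0;-1 -.0142 -.0365 0 0 0 0;-1 -.0142 -.0365 0 0 0 0;-1 -.0142 -.0365 0 0 0 0;-1 0 0 0 0 0 0;-1 0 0 0 0 0 0'
```

```text
clock: 0.43
tool_pos: [0.203, 0.5907, 0.2492]
eef_rot: [0.029, 1.0, -0.001, -0.0]
contact_force: [-0.2, 1.0, -0.6]
opening: 0.721
finger_force: 0.0
clock: 2.1
tool_pos: [0.4184, -0.0825, 0.2494]
eef_rot: [0.035, 0.999, -0.0, 0.0]
contact_force: [-0.7, 0.9, 0.5]
opening: 0.004
finger_force: 0.0
```

```bash
python3 - <<'E'
from h import *
cm=camera_model("wrist"); im,d=snapshot("wrist"); cv2.imwrite("pics/w1.png",im[:,:,::-1])
K=np.array(cm["intrinsics"]);V=np.linalg.inv(cm["view"]);print(np.round(V,3))
v,u=np.mgrid[:400,:640];p=np.stack([u,v,np.ones_like(u)],-1)@np.linalg.inv(K).T*d[...,None]
p=(p@V[:3,:3].T+V[:3,3])[d>0]
s=p[(p[:,0]>.38)&(p[:,0]<.545)&(p[:,1]<-.035)&(p[:,1]>-.28)&(abs(p[:,2]-.0645)<.006)]
print(len(s),cv2.minAreaRect((s[:,:2]*1000).astype(np.float32)),np.median(s[:,2]),s.min(0),s.max(0))
E
```

```text
[[ 0.07   0.947  0.314  0.336]
 [ 0.998 -0.066 -0.023 -0.076]
 [-0.     0.315 -0.949  0.385]
 [ 0.     0.     0.     1.   ]]
16248 ((472.19708251953125, -155.38449096679688), (207.7099609375, 105.4095687866211), 87.16423034667969) 0.06488470677657449 [ 0.41495484 -0.25953254  0.05850027] [ 0.52528146 -0.05174547  0.06769152]
```

View pics/w1.png

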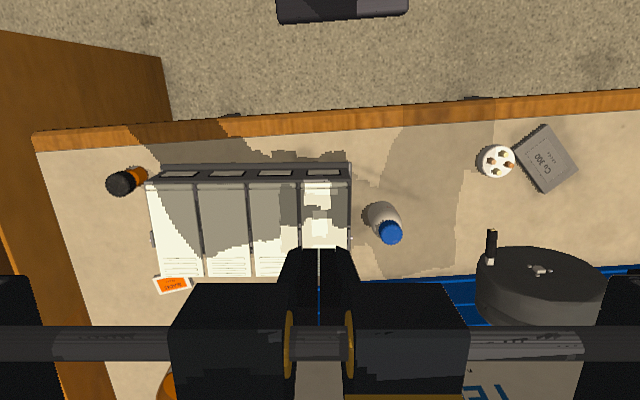

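The wrist view shows the four lids at about (150–350, 185–275) with ribbed tabs at the bottom and the fingers in front of lid 1. Lid centre from here is (0.472,−0.155), z 0.065, which agrees with the other views. Moving over tab 1.

```bash
python3 -m inch '-1 -.032 .0018 0 0 0 0;-1 -.032 .0018 0 0 0 0;-1 -.032 .0018 0 0 0 0;-1 0 0 .03 0 0 0;-1 0 0 .03 0 0 0;-1 0 0 .03 0 0 0;-1 0 0 .03 0 0 0;-1 0 0 .025 0 0 0;-1 0 0 .012 0 0 0;-1 0 0 0 0 0 0;-1 0 0 0 0 0 0;-1 0 0 0 0 0 0'
```

```text
clock: 3.15
tool_pos: [0.5149, -0.0792, 0.0936]
eef_rot: [0.03, 1.0, 0.0, 0.001]
contact_force: [0.5, 0.5, 0.1]
opening: 0.004
finger_force: 0.0
```

```bash
python3 -m inch '-1 0 0 .004 0 0 0;-1 0 0 .003 0 0 0;-1 0 0 0 0 0 0;-1 0 0 0 0 0 0'
```

```text
clock: 3.48
tool_pos: [0.5144, -0.0807, 0.0859]
eef_rot: [0.031, 1.0, 0.0, 0.0]
contact_force: [0.6, 1.0, -0.3]
opening: 0.007
finger_force: 0.0
```

```bash
python3 -m inch '-1 0 -.0015 .005 0 0 0;-1 0 0 .004 0 0 0;-1 0 0 0 0 0 0;-1 0 0 0 0 0 0'; for i in 1; do python3 -m inch '-1 0 0 .0015 0 0 0;-1 0 0 0 0 0 0;-1 0 0 0 0 0 0'; done
```

```text
clock: 3.82
tool_pos: [0.514, -0.0822, 0.0763]
eef_rot: [0.03, 1.0, 0.0, -0.0]
contact_force: [0.5, 0.9, -0.0]
opening: 0.007
finger_force: 0.0
clock: 4.07
tool_pos: [0.5143, -0.0821, 0.0753]
eef_rot: [0.03, 1.0, 0.0, 0.0]
contact_force: [0.3, -1.0, 0.5]
opening: 0.003
finger_force: 0.4
```

```bash
python3 -m inch '-1 0 0 .0015 0 0 0;-1 0 0 0 0 0 0;-1 0 0 0 0 0 0'
```

```text
clock: 4.32
tool_pos: [0.5145, -0.0821, 0.0741]
eef_rot: [0.03, 1.0, -0.0, 0.0]
contact_force: [-0.4, -0.2, 4.9]
opening: 0.003
finger_force: 2.4
```

```bash
python3 -m inch '-1 0 0 .001 0 0 0;-1 0 0 0 0 0 0;-1 0 0 0 0 0 0'
```

```text
clock: 4.57
tool_pos: [0.5146, -0.0822, 0.0733]
eef_rot: [0.03, 1.0, -0.0, 0.001]
contact_force: [0.2, -0.2, 7.7]
opening: 0.006
finger_force: 3.8
```

Force climbs steeply (7.7 N at about 2 mm), so lid 1 is latched. Next is tab 2.

```bash
python3 -m inch '-1 0 0 -.015 0 0 0;-1 0 -.025 0 0 0 0;-1 0 -.025 0 0 0 0;-1 0 0 0 0 0 0;-1 0 0 .007 0 0 0;-1 0 0 .004 0 0 0;-1 0 0 0 0 0 0;-1 0 0 0 0 0 0;-1 0 0 0 0 0 0'
```

```text
clock: 5.32
tool_pos: [0.5112, -0.1308, 0.0765]
eef_rot: [0.029, 1.0, 0.0, -0.0]
contact_force: [-0.5, -0.1, -0.2]
opening: 0.007
finger_force: 0.0
```

```bash
python3 -m inch '-1 0 0 .0015 0 0 0;-1 0 0 0 0 0 0;-1 0 0 0 0 0 0'
```

```text
clock: 5.57
tool_pos: [0.5114, -0.1315, 0.0753]
eef_rot: [0.03, 1.0, 0.0, 0.0]
contact_force: [-0.2, 0.7, 0.5]
opening: 0.007
finger_force: 0.4
```

```bash
python3 -m inch '-1 0 0 .0013 0 0 0;-1 0 0 0 0 0 0;-1 0 0 0 0 0 0'
```

```text
clock: 5.82
tool_pos: [0.5116, -0.1316, 0.0743]
eef_rot: [0.03, 1.0, 0.0, 0.0]
contact_force: [0.8, 0.9, 3.9]
opening: 0.007
finger_force: 2.3
```

```bash
python3 -m inch '-1 0 0 .001 0 0 0;-1 0 0 0 0 0 0;-1 0 0 0 0 0 0'
```

```text
clock: 6.07
tool_pos: [0.5117, -0.1316, 0.0735]
eef_rot: [0.03, 1.0, 0.0, 0.001]
contact_force: [-0.7, 1.8, 6.7]
opening: 0.005
finger_force: 3.7
```

Lid 2 is latched too. On to tab 3.

```bash
python3 -m inch '-1 0 0 -.015 0 0 0;-1 0 -.026 0 0 0 0;-1 0 -.026 0 0 0 0;-1 0 0 0 0 0 0;-1 0 0 .007 0 0 0;-1 0 0 .0045 0 0 0;-1 0 0 0 0 0 0;-1 0 0 0 0 0 0;-1 0 0 0 0 0 0'
```

```text
clock: 6.82
tool_pos: [0.508, -0.1826, 0.0761]
eef_rot: [0.03, 1.0, 0.0, -0.0]
contact_force: [-0.2, -0.5, 0.3]
opening: 0.007
finger_force: 0.0
```

```bash
python3 -m inch '-1 0 0 .0015 0 0 0;-1 0 0 0 0 0 0;-1 0 0 0 0 0 0'
```

```text
clock: 7.07
tool_pos: [0.5083, -0.1831, 0.075]
eef_rot: [0.03, 1.0, 0.0, 0.0]
contact_force: [0.0, 0.8, 1.7]
opening: 0.003
finger_force: 0.9
```

```bash
python3 -m inch '-1 0 0 .0015 0 0 0;-1 0 0 0 0 0 0;-1 0 0 0 0 0 0'
```

```text
clock: 7.32
tool_pos: [0.5085, -0.1832, 0.0739]
eef_rot: [0.03, 1.0, 0.0, 0.0]
contact_force: [0.2, 1.6, 5.1]
opening: 0.005
finger_force: 3.0
```

```bash
python3 -m inch '-1 0 0 .0008 0 0 0;-1 0 0 0 0 0 0;-1 0 0 0 0 0 0'
```

```text
clock: 7.57
tool_pos: [0.5086, -0.1832, 0.0734]
eef_rot: [0.03, 1.0, 0.0, 0.001]
contact_force: [-0.6, 2.0, 8.7]
opening: 0.002
finger_force: 4.0
```

Lid 3 is latched. On to tab 4.

```bash
python3 -m inch '-1 0 0 -.015 0 0 0;-1 0 -.025 0 0 0 0;-1 0 -.025 0 0 0 0;-1 0 0 0 0 0 0;-1 0 0 .007 0 0 0;-1 0 0 .0045 0 0 0;-1 0 0 0 0 0 0;-1 0 0 0 0 0 0;-1 0 0 0 0 0 0'
```

```text
clock: 8.32
tool_pos: [0.5051, -0.2326, 0.0758]
eef_rot: [0.029, 1.0, 0.0, -0.0]
contact_force: [-0.0, 0.5, -0.4]
opening: 0.006
finger_force: 0.0
```

```bash
python3 -m inch '-1 0 0 .0015 0 0 0;-1 0 0 0 0 0 0;-1 0 0 0 0 0 0'
```

```text
clock: 8.57
tool_pos: [0.5052, -0.2335, 0.0746]
eef_rot: [0.03, 1.0, 0.0, 0.0]
contact_force: [-0.1, 0.2, -0.7]
opening: 0.004
finger_force: 0.0
```

```bash
python3 -m inch '-1 0 0 .0015 0 0 0;-1 0 0 0 0 0 0;-1 0 0 0 0 0 0'
```

```text
clock: 8.82
tool_pos: [0.5052, -0.2337, 0.0731]
eef_rot: [0.03, 1.0, 0.0, 0.0]
contact_force: [1.1, 0.6, 0.7]
opening: 0.004
finger_force: 0.4
```

```bash
python3 -m inch '-1 0 0 .0008 0 0 0;-1 0 0 0 0 0 0;-1 0 0 0 0 0 0'
```

```text
clock: 9.07
tool_pos: [0.5053, -0.2338, 0.0723]
eef_rot: [0.03, 1.0, 0.0, 0.0]
contact_force: [0.1, 0.3, 1.0]
opening: 0.006
finger_force: 0.6
```

Lid 4 gives with only about 1 N, so it is the free one. Pressing it down.

```bash
python3 -m inch '-1 0 0 .003 0 0 0;-1 0 0 .003 0 0 0;-1 0 0 .003 0 0 0;-1 0 0 .003 0 0 0;-1 0 0 0 0 0 0;-1 0 0 0 0 0 0'
```

```text
clock: 9.57
tool_pos: [0.5047, -0.2339, 0.0598]
eef_rot: [0.03, 1.0, 0.0, -0.0]
contact_force: [0.2, 0.6, 0.0]
opening: 0.007
finger_force: 0.0
```

```bash
python3 -m inch '-1 0 0 .003 0 0 0;-1 0 0 .003 0 0 0;-1 0 0 .003 0 0 0;-1 0 0 .002 0 0 0;-1 0 0 0 0 0 0;-1 0 0 0 0 0 0'; python3 - <<'E'
from h import *
im,d=snapshot("scene"); cv2.imwrite("pics/s2.png",cv2.resize(im[190:330,270:450,::-1],None,fx=4,fy=4))
E
```

```text
clock: 10.07
tool_pos: [0.5049, -0.2337, 0.049]
eef_rot: [0.03, 1.0, 0.0, -0.0]
contact_force: [0.1, 0.4, -0.2]
opening: 0.003
finger_force: 0.1
```

View pics/s2.png

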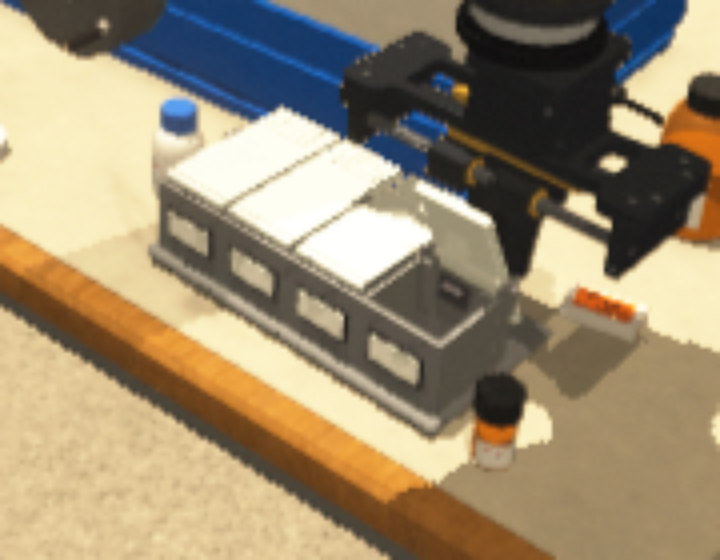

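Lid 4 now stands steep, with its lip near pixel (455,205) in the crop, and everything else is undisturbed. Retract up, come round to the front and measure the lip from there.

```bash
python3 -m inch '-1 0 0 -.02 0 0 0;-1 0 0 -.04 0 0 0;-1 0 0 -.04 0 0 0;-1 0 0 -.04 0 0 0;-1 0 0 -.04 0 0 0;-1 0 0 0 0 0 0;-1 .04 0 0 0 0 0;-1 .04 0 0 0 0 0;-1 .04 0 0 0 0 0;-1 0 0 0 0 0 0;-1 0 0 0 0 0 0;-1 0 0 0 0 0 0'; python3 - <<'E'
from h import *
for n in("scene","top"):
    cm=camera_model(n); im,d=snapshot(n)
    K=np.array(cm["intrinsics"]);V=np.linalg.inv(cm["view"])
    v,u=np.mgrid[:400,:640];p=np.stack([u,v,np.ones_like(u)],-1)@np.linalg.inv(K).T*d[...,None]
    p=(p@V[:3,:3].T+V[:3,3])[d>0]
    s=p[(p[:,0]>.40)&(p[:,0]<.545)&(p[:,1]<-.215)&(p[:,1]>-.27)&(p[:,2]>.075)&(p[:,2]<.135)]
    print(n,len(s))
    if len(s):
        t=s[s[:,2]>np.percentile(s[:,2],90)]; print("top",t.mean(0),"yrange",s[:,1].min(),s[:,1].max())
        for z in range(75,135,5):
            q=s[abs(s[:,2]*1000-z)<2.5]; 
            if len(q): print(z,len(q),np.round(q[:,0].min(),4),np.round(np.median(q[:,0]),4),np.round(q[:,0].max(),4))
E
```

```text
clock: 11.12
tool_pos: [0.3861, -0.2268, 0.2296]
eef_rot: [0.031, 1.0, -0.0, 0.001]
contact_force: [0.1, -0.5, 0.1]
opening: 0.004
finger_force: 0.0
scene 219
top [ 0.45065038 -0.23458241  0.11486782] yrange -0.25461169968452546 -0.21502229801767486
75 13 0.4576 0.463 0.4679
80 27 0.4568 0.4638 0.4676
85 29 0.4554 0.4611 0.467
90 23 0.4578 0.4598 0.4623
95 21 0.4557 0.4581 0.4611
100 22 0.4533 0.4548 0.4598
105 20 0.4508 0.4522 0.4567
110 27 0.4473 0.4505 0.4541
115 37 0.4472 0.4506 0.4541
top 150
top [ 0.45215447 -0.23805149  0.11672685] yrange -0.2546456318017879 -0.21503225287504787
75 8 0.4717 0.4736 0.4748
80 13 0.4685 0.4716 0.4747
85 16 0.4657 0.4686 0.4716
90 10 0.4655 0.466 0.4687
95 17 0.4623 0.4632 0.466
100 9 0.4598 0.4623 0.463
105 18 0.4568 0.4596 0.4624
110 24 0.4491 0.4553 0.4572
115 32 0.4488 0.4529 0.4568
120 3 0.4509 0.4511 0.4515
```

Lip at about (0.449,−0.233), z 0.116, angle about 1.15 rad. Descend in front of it to a tip height of 0.100, then push back.

```bash
python3 -m inch '-1 0 0 .035 0 0 0;-1 0 0 .035 0 0 0;-1 0 0 .033 0 0 0;-1 0 0 .015 0 0 0;-1 0 0 0 0 0 0;-1 0 0 0 0 0 0;-1 0 0 0 0 0 0' ; python3 -m inch '-1 -.012 0 0 0 0 0;-1 -.012 0 0 0 0 0;-1 -.012 0 0 0 0 0;-1 -.008 0 0 0 0 0;-1 0 0 0 0 0 0;-1 0 0 0 0 0 0'
```

```text
clock: 11.8
tool_pos: [0.3866, -0.2267, 0.1119]
eef_rot: [0.03, 1.0, -0.0, 0.001]
contact_force: [0.7, -0.4, 0.2]
opening: 0.002
finger_force: 0.0
clock: 12.3
tool_pos: [0.4295, -0.2295, 0.112]
eef_rot: [0.031, 1.0, -0.0, 0.001]
contact_force: [-0.2, 0.1, 0.9]
opening: 0.006
finger_force: 0.0
```

```bash
python3 -m inch '-1 -.007 0 0 0 0 0;-1 -.007 0 0 0 0 0;-1 -.007 0 0 0 0 0;-1 -.005 0 0 0 0 0;-1 0 0 0 0 0 0;-1 0 0 0 0 0 0'
```

```text
clock: 12.8
tool_pos: [0.4555, -0.2307, 0.1112]
eef_rot: [0.03, 1.0, 0.0, 0.0]
contact_force: [0.6, -0.3, 0.2]
opening: 0.004
finger_force: 0.0
```

```bash
python3 -m inch '-1 -.005 0 0 0 0 0;-1 -.005 0 0 0 0 0;-1 0 0 0 0 0 0;-1 0 0 0 0 0 0'
```

```text
clock: 13.13
tool_pos: [0.4655, -0.2314, 0.1113]
eef_rot: [0.03, 1.0, 0.0, 0.0]
contact_force: [-0.5, 0.4, 1.1]
opening: 0.005
finger_force: 0.0
```

```bash
python3 -m inch '-1 -.003 0 0 0 0 0;-1 0 0 0 0 0 0;-1 0 0 0 0 0 0'
```

```text
clock: 13.38
tool_pos: [0.4682, -0.2316, 0.1113]
eef_rot: [0.03, 1.0, 0.0, 0.0]
contact_force: [0.4, -0.1, -0.8]
opening: 0.002
finger_force: 0.0
```

```bash
python3 -m inch '-1 -.003 0 0 0 0 0;-1 0 0 0 0 0 0;-1 0 0 0 0 0 0'
```

```text
clock: 13.63
tool_pos: [0.4713, -0.2318, 0.1113]
eef_rot: [0.03, 1.0, 0.0, 0.0]
contact_force: [-0.7, 0.0, 0.0]
opening: 0.005
finger_force: 0.0
```

```bash
python3 -m inch '-1 -.003 0 0 0 0 0;-1 0 0 0 0 0 0;-1 0 0 0 0 0 0'; python3 - <<'E'
from h import *
im,d=snapshot("scene"); cv2.imwrite("pics/s3.png",cv2.resize(im[190:330,270:450,::-1],None,fx=4,fy=4))
E
```

```text
clock: 13.88
tool_pos: [0.4738, -0.2319, 0.1112]
eef_rot: [0.03, 1.0, 0.0, -0.0]
contact_force: [-0.7, 0.1, -0.8]
opening: 0.005
finger_force: 0.6
```

View pics/s3.png

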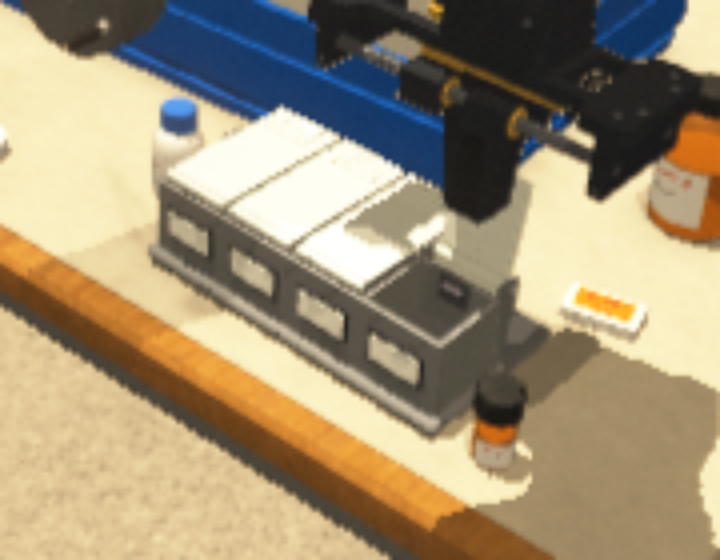

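The crop shows lid 4 swung about upright behind the fingers, at (490,230). Pushing in small steps until the stop is felt.

```bash
for i in 1; do python3 -m inch '-1 -.002 0 0 0 0 0;-1 0 0 0 0 0 0;-1 0 0 0 0 0 0'; done
```

```text
clock: 14.18
tool_pos: [0.4743, -0.232, 0.111]
eef_rot: [0.031, 1.0, 0.0, -0.002]
contact_force: [-5.8, 0.1, 1.7]
opening: 0.01
finger_force: 2.7
```

```bash
python3 -m inch '-1 -.002 0 0 0 0 0;-1 0 0 0 0 0 0;-1 0 0 0 0 0 0'
```

```text
clock: 14.43
tool_pos: [0.4745, -0.232, 0.1109]
eef_rot: [0.031, 1.0, 0.0, -0.004]
contact_force: [-7.7, 0.8, 4.8]
opening: 0.007
finger_force: 4.3
```

The stop is reached: force rises to 8 N and motion ends. Retreat and check.

```bash
python3 -m inch '-1 .008 0 0 0 0 0;-1 .02 0 0 0 0 0;-1 .03 0 0 0 0 0;-1 .03 0 0 0 0 0;-1 0 0 -.04 0 0 0;-1 0 0 -.04 0 0 0;-1 0 0 -.04 0 0 0;-1 0 0 0 0 0 0;-1 0 0 0 0 0 0;-1 0 0 0 0 0 0'; python3 - <<'E'
from h import *
out=[]
for n in("scene","top"):
    cm=camera_model(n); im,d=snapshot(n); out.append(cv2.resize(im[170:310,270:470] if n=="scene" else im[130:270,270:470],None,fx=4,fy=4)[:,:,::-1]); 
    K=np.array(cm["intrinsics"]);V=np.linalg.inv(cm["view"])
    v,u=np.mgrid[:400,:640];p=np.stack([u,v,np.ones_like(u)],-1)@np.linalg.inv(K).T*d[...,None]
    p=(p@V[:3,:3].T+V[:3,3])[d>0]
    s=p[(p[:,0]>.43)&(p[:,0]<.545)&(p[:,1]<-.215)&(p[:,1]>-.27)&(p[:,2]>.07)&(p[:,2]<.135)]
    for z in range(75,130,10):
        q=s[abs(s[:,2]*1000-z)<4]
        if len(q): print(n,z,len(q),np.round([q[:,0].min(),np.median(q[:,0]),q[:,0].max()],4))
    q=p[(p[:,0]>.43)&(p[:,0]<.50)&(p[:,1]<-.06)&(p[:,1]>-.205)&(p[:,2]>.05)&(p[:,2]<.1)];print("others z",np.percentile(q[:,2],[2,50,98]).round(4))
    if n=="top":
        for k,a in dict(drop=(337,221),vial=(447,244),pack=(437,192)).items(): print(k,np.round(world("top",a,d),3))
cv2.imwrite("pics/s4.png",cv2.resize(np.vstack(out),None,fx=.53,fy=.53))
E
```

```text
clock: 15.27
tool_pos: [0.3907, -0.2271, 0.2313]
eef_rot: [0.031, 1.0, -0.0, 0.001]
contact_force: [-0.0, -0.5, 0.1]
opening: 0.004
finger_force: 0.0
scene 75 54 [0.4678 0.4772 0.4826]
scene 85 73 [0.4684 0.4784 0.4829]
scene 95 75 [0.4744 0.4817 0.4861]
scene 105 66 [0.4796 0.4834 0.4883]
scene 115 71 [0.4821 0.4857 0.4896]
others z [0.0605 0.0647 0.0667]
top 75 12 [0.4694 0.477  0.4795]
top 85 29 [0.4691 0.4758 0.4812]
top 95 22 [0.4754 0.4818 0.4828]
top 105 15 [0.4827 0.4836 0.486 ]
top 115 36 [0.4843 0.4867 0.4919]
top 125 5 [0.4864 0.4887 0.4914]
others z [0.0585 0.0648 0.0694]
drop [ 0.482 -0.016  0.063]
vial [ 0.4   -0.193  0.424]
pack [ 0.555 -0.277  0.012]
```

View pics/s4.png

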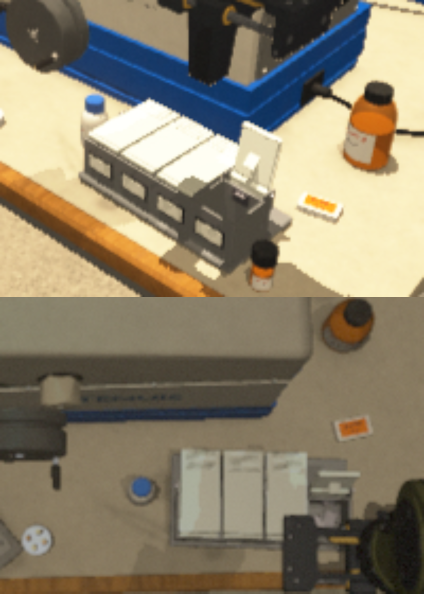

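The picture shows lid 4 standing and leaning back about 0.2 rad past upright (its open stop), the others closed, and the bottles and pack in place.

```bash
python3 -c "
from plant import r
print(r.finish_job())"
```

```text
the job is handed in; nothing more can be done
None
```

Lid 4 was the free one: it now stands open at its stop, lids 1–3 were latched and stay closed, the things round the caddy were left where they are, and the job is handed in.

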